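Fetch the boxed-in weld coupon to the vise

TASK

The small T-shaped steel weld coupon on the rubber mat is boxed in by a spray can, a square tube and a flanged pipe. First stand all three of these in the aluminium tray, leaving the coupon where it is; then stand the coupon on its base on the bed of the blue vise, midway between the open jaws and about mid-width, with its upright plate parallel to the jaw faces; only then put the can, the tube and the pipe back upright, each on the same spot of the mat where it stood at the start. Nothing may be tipped over, and leave the hammer and the brush alone.

Things in the scene. Friction and masses are not known exactly. Their poses are not given: they have to be found in the camera images.
- coupon: Bare steel T-shaped weld coupon, standing: base plate 36 (x) x 40 (y) x 10 mm, on it an upright plate 10 mm thick (x), 40 mm long (y), its top edge 60 mm above the underside. About 0.3 kg. Origin: centre of the underside, z up. Grip the upright plate across its thickness (along x).
- can: Closed aluminium spray can, upright: round body 58 mm in diameter up to 108 mm, tapering to 46 mm at 118 mm, then a black cap 44 mm in diameter up to the top at 152 mm. About 0.35 kg. Origin: centre of the underside, z up.
- tube: Offcut of bare steel square tube, standing on end, open at the top: 46 x 46 mm, wall 4 mm, 125 mm high; its faces look along its x and y. About 0.5 kg. Origin: centre of the underside, z up.
- pipe: Dark steel round pipe standing on a round foot flange: pipe 48 mm in diameter, open at the top, 125 mm high overall; flange 62 mm in diameter, 12 mm thick, at the bottom. About 0.55 kg. Origin: centre of the underside, z up.
- mat: Fixed black rubber mat on the bench, 190 (x) x 210 (y) x 6 mm; the coupon starts near (12, 0) mm on it. Three thin grey rings, 72 mm across, mark the three standing spots at about (-54, 0), (35, 62) and (35, -62) mm in its frame; can, tube and pipe each start within a few mm of a ring's centre, which one on which ring changes from start to start. Origin: centre of the underside; its top is 6 mm higher.
- tray: Fixed, empty, open aluminium tray, the side area: 280 (x, long) x 120 (y) mm outside, walls 4 mm thick and 16 mm high, floor 4 mm thick. Room for the three to stand in a row along its x, about 85 mm apart. Origin: centre of the underside. It lies on one side of the mat (left or right), the vise on the other.
- vise: Fixed low blue machine vise, about 260 mm long along its x, 100 mm wide (y), with open steel jaws facing each other along x: jaw faces at x = +28 and -28 mm (56 mm gap, 100 mm wide in y). The flat bed between them is 40 mm above the origin; the jaw tops are 62 mm above the origin. Origin: centre of the underside, directly below the middle of the gap. The jaws do not move.
- hammer: Bystander: hammer, about 260 mm long with a 90 mm wide head, lying on the bench beyond the mat; leave alone. Origin: underside, about its middle.
- brush: Bystander: flat brush, about 200 mm long, 20 mm thick, lying on the bench between the robot and the mat; leave alone. Origin: underside, about its middle.

How it is judged:
By the outcome, as a careful person would: the job done as asked, in the order asked, and still so for the second after the job is handed in, with the robot touching nothing.
It also fails if it takes over 147 s, if anything falls off the work surface, if the arm or the gripper's body presses on something with over 40 N, if the wrist force passes 120 N, or if a joint passes its speed limit or range.

ROBOT

A 6-joint arm with a two-finger parallel gripper is mounted at the origin on the work surface. World frame = base frame: x ahead of the robot, y to its left, z up, the work surface at z = 0. Lengths are in m, angles in rad, forces in N, time in s.
With the tool pointing down it reaches from about 0.225 to 0.875 m from the base axis. Payload 3.4 kg.
Tool frame: the origin (TCP) lies at the very end of the fingers, on their centre line; the grasp point (between the pads) lies 19 mm behind it; z points along the fingers, y is the direction in which the jaws open and shut (so a half turn about z gives the same grasp; the last joint's range is limited). The gripper opens to 85 mm and grips with 20 to 120 N. Pads are 22 mm wide; open, the fingers measure 114 mm over their backs; the gripper's body (76 mm by 85 mm) begins 54 mm behind the grasp point. The pads swing forward as they close: fully open they stand 13 mm farther back than shut.
Start: joints at [-1.387, 0.276, 1.505, -0, 1.361, -0.121], TCP at [0.173, -0.549, 0.231] pointing down, gripper open.
Joint ranges: [-2.89, 2.89], [-0.75, 2.08], [0.22, 2.7], [-1.18, 4.32], [0.11, 2.71], [-2.7, 2.7]. Speed limits (rad/s): [2.57, 2.57, 3.14, 3.14, 3.14, 3.14].

INTERFACE

Orientations are given as a unit quaternion [w, x, y, z].
In Python, from rig import manip, viewer, job gives the robot as it stands.
- The arm moves only by the shell command python3 -m crank 'ROWS' [OPENING] [FORCE]. ROWS is JSON, a list of rows, each a list of 6 numbers: the shift along the tool's x, y, z in m, then the turn, a rotation vector about the tool's x, y, z in degrees. In form: [[dx, dy, dz, rx, ry, rz], ...]. A call has 1 to 20 rows; each row is the pose to reach, as a shift and turn from the pose measured when the call began, along the tool's axes at that moment; what a row does not reach only later rows make up. A row lasts 1/8 s, in which the tool goes at most 62.5 mm and 10.7 degrees, less where a joint would pass 70% of its speed; a pose out of reach is approached as far as the arm can. A call with a gripper value outside its range is refused whole. OPENING is the opening, from 0 (shut) to 1 (fully open), set as the call begins (- or left out, the last holds). The fingers move at their own pace and stop on an object; FORCE is the grip in N (left out, the last holds). Time passes only in rows, so rows that repeat a pose let the fingers close. It gives the time, the measured TCP pose, the force and the opening at its end, in the units of the state.
- manip.get_state(): the state, without advancing time (a new reading comes with each control period).
- viewer.get_image(name): name is "scene" or "top"; returns a dict with "frame" (384x512x3 uint8, blue, green, red), "range_z" (384x512 float32, m along the optical axis (not along the pixel's ray), 0 where there is no reading), "intrinsics" (3x3 intrinsics, pixels), "world_from_camera" (4x4, takes a point from camera to world coordinates). Camera axes: x right, y up, looking along -z (the intrinsics and any distortion apply to the point x, -y, -z); pixel columns grow to the right and rows downward; lengths in m; the calibration is good to about 2 mm. A picture is of the moment at which its call begins.
- job.sign_off(): hands the job in, once; it reports no verdict.
The state is a dict: "clock": time; "qpos": joint angles; "qd": joint speeds; "effort": joint torques, N m; "position": TCP position; "ee_rot": TCP orientation; "contact_force": force on the tool from outside, world axes, zero at the start; "moment": the same for the moment, N m; "width": finger opening in m.
Only numpy, scipy, OpenCV 4.12 (cv2) and the standard library are available. Lean on these libraries where they do the work, as an engineer would, in place of code of your own. Each camera call takes 0.05 s, during which the arm holds its last target. There are 200 camera calls.

## Working session

There is one attempt and no reset: what is moved stays moved. The work goes in short steps, Python scripts to look and compute and a shell command to move; the robot and the scene stay as the last step left them, time stands still between calls to the robot, and variables do not carry over. Pictures are saved under pics/ and viewed, about 12 in all and at most 16, crops included, and the job is handed in when it is done.

```bash
mkdir -p pics; ls; python3 - <<'E'
from rig import manip, viewer
import cv2, numpy as np
for n in ("scene","top"):
    d=viewer.get_image(n); cv2.imwrite(f"pics/{n}0.png",d["frame"]); np.savez(f"{n}0.npz",**d)
    print(n,d["intrinsics"],d["world_from_camera"])
print(manip.get_state())
E
```

```text
pics
scene [[456.81941681   0.         249.68340694]
 [  0.         456.81941681 192.26717061]
 [  0.           0.           1.        ]] [[ 0.97677156 -0.12664569  0.17285311  0.81307522]
 [ 0.21426662  0.58730776 -0.78048665 -0.93108652]
 [-0.0026727   0.79939381  0.60080146  0.74982305]
 [ 0.          0.          0.          1.        ]]
top [[468.57834091   0.         255.99643243]
 [  0.         468.57834091 199.68218752]
 [  0.           0.           1.        ]] [[-0.02153751  0.98615291 -0.16443413  0.41529593]
 [-0.99976721 -0.02145633  0.00227003 -0.00691082]
 [-0.00128956  0.16444474  0.98638545  1.05341807]
 [ 0.          0.          0.          1.        ]]
{'clock': 0.1, 'qpos': array([-1.38701247e+00,  2.76545567e-01,  1.50602289e+00, -2.05427456e-05,
        1.36068865e+00, -1.21041966e-01]), 'qd': array([-0.00045676, -0.00016669, -0.00078916,  0.00052318, -0.00042411,
        0.00134352]), 'effort': array([ 1.98013753e-03, -4.17698193e+01, -2.46404296e+01, -1.67248108e-04,
        5.77434505e-03, -6.12142571e-06]), 'position': array([ 0.17245058, -0.54803364,  0.23051181]), 'ee_rot': array([-8.31502808e-04,  9.88406950e-01,  1.51825587e-01, -3.61422386e-05]), 'contact_force': array([ 0.24129336, -0.49606632,  0.2189804 ]), 'moment': array([-0.00160253, -0.00187644,  0.05135237]), 'width': 0.08542833514780834}
```

View pics/top0.png

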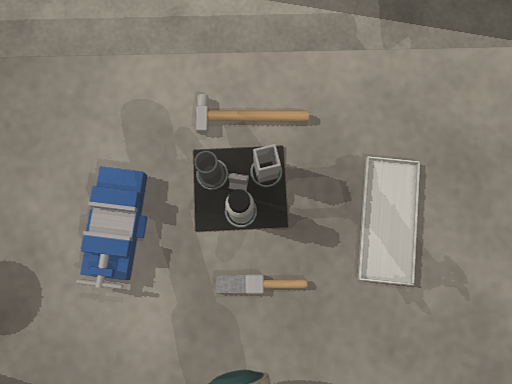

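View pics/scene0.png

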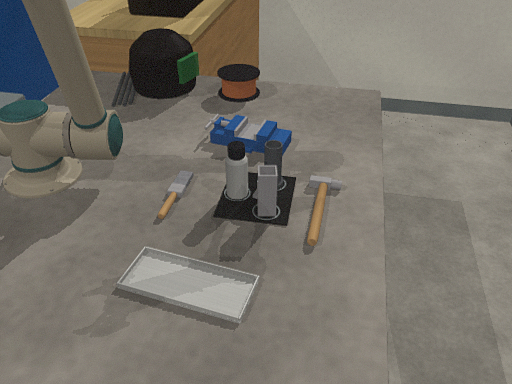

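The top view (image up = +x, left = +y) shows the can near (240,205), pipe (207,163), tube (267,158), coupon (238,182), vise on the left around (113,223) and tray on the right around (390,220). The scene view agrees. Next I measure poses.

```bash
cat > h.py <<'E'
import numpy as np, cv2
def cloud(d):
    K=d["intrinsics"]; z=d["range_z"]; v,u=np.mgrid[:384,:512]
    p=np.stack([(u-K[0,2])/K[0,0]*z,-(v-K[1,2])/K[1,1]*z,-z,np.ones_like(z)],-1)
    w=(p@d["world_from_camera"].T)[...,:3]; w[z<=0]=np.nan
    return w
def rect(P):
    r=cv2.minAreaRect((P[:,:2]*1000).astype(np.float32)); return np.round(r[0],1),np.round(r[1],1),round(r[2],1)
E
python3 - <<'E'
from h import *
d=np.load("top0.npz"); w=cloud(d); bgr=d["frame"]
def sel(u0,u1,v0,v1,z0,z1):
    P=w[v0:v1,u0:u1].reshape(-1,3); return P[(P[:,2]>z0)&(P[:,2]<z1)]
for n,b in dict(cancap=(215,262,180,225,.148,.17),pipe=(190,226,145,190,.122,.14),tube=(248,287,140,188,.122,.14),coupon=(224,252,170,192,.058,.075),
  base=(224,252,170,192,.012,.022),traywall=(350,430,145,295,.011,.022),jaws=(75,155,160,295,.055,.068),bed=(80,150,200,245,.035,.046),mat=(185,295,140,240,.004,.009),
  vise=(70,160,160,300,.01,.2),hammer=(190,315,85,140,.008,.1)).items():
    P=sel(*b)
    if len(P)<3: print(n,len(P)); continue
    print(n,len(P),"mean",np.round(P.mean(0)*1000,1),"max z",round(P[:,2].max()*1e3,1),rect(P))
# jaw clusters
m=((w[...,2]>.055)&(w[...,2]<.068)).astype(np.uint8); m[:,:75]=0;m[:,155:]=0
n,l,s,c=cv2.connectedComponentsWithStats(m)
for i in range(1,n):
    if s[i,4]>20: print("comp",s[i],rect(w[l==i]))
# mat by darkness
m=((bgr.max(2)<50)).astype(np.uint8); m[:140]=0;m[240:]=0;m[:,:185]=0;m[:,295:]=0
ok=(m>0)&(w[...,2]<.012)
print("mat dark",ok.sum(),rect(w[ok]))
im=np.hstack([cv2.resize(bgr[140:240,185:295],(396*1,360),interpolation=cv2.INTER_CUBIC),cv2.resize(bgr[160:300,70:155],(219,360),interpolation=cv2.INTER_CUBIC)])
cv2.imwrite("pics/crop1.png",im)
E
```

```text
cancap 398 mean [565.7  26.  156.2] max z 161.1 (array([566.2,  26. ]), array([42.8, 41.8]), 89.4)
pipe 153 mean [649.3  92.5 128.6] max z 133.5 (array([649.3,  92. ]), array([46.2, 46. ]), 89.6)
tube 204 mean [657.1 -31.5 128.8] max z 135.2 (array([657.2, -31.2]), array([47.2, 46.2]), 12.2)
coupon 91 mean [631.5  31.1  64. ] max z 69.5 (array([631.7,  31.1]), array([39.7, 10.4]), 77.7)
base 120 mean [626.1  31.8  15.4] max z 21.7 (array([632.7,  38.1]), array([53.9, 35.6]), 80.3)
traywall 688 mean [ 536.5 -306.7   14.6] max z 20.3 (array([ 539. , -305.5]), array([121.7, 280.1]), 82.8)
jaws 2190 mean [527.3 308.4  59.8] max z 67.5 (array([508.7, 311.6]), array([101.3, 212.3]), 81.6)
bed 1159 mean [543.9 304.7  38.8] max z 45.9 (array([547.8, 305.9]), array([101.3,  97.2]), 82.3)
mat 2992 mean [607.   25.8   5.7] max z 9.0 (array([618.7,  25.5]), array([219.7, 225.3]), 88.9)
vise 5857 mean [533.7 303.1  45.9] max z 67.5 (array([533.3, 307.2]), array([129.3, 262.1]), 82.8)
hammer 1542 mean [786.9  19.2  21.2] max z 30.3 (array([787.4,  -4.3]), array([259.3,  89.9]), 86.7)
comp [ 88 186  50  25 926] (array([592.1, 299.6]), array([100.7,  43.8]), 81.5)
comp [  80  231   50   57 1241] (array([459.6, 318.8]), array([101.3, 113. ]), 81.8)
mat dark 3871 (array([619.2,  27.2]), array([188.2, 207.8]), 1.6)
```

View pics/crop1.png

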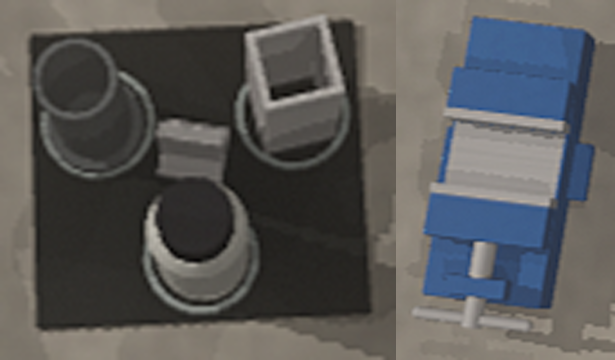

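The crop shows the can on the near ring, the pipe on the far-left ring, the tube on the far-right ring, the coupon between them, and the vise gap clean. All poses are measured, so I set up a helper that converts targets to tool-frame shifts.

```bash
cat > go.py <<'E'
# python3 go.py x y z psi(deg of tool x) ... (mm) -> cumulative shift/turn in the current tool frame
import sys, numpy as np
from scipy.spatial.transform import Rotation as R
from rig import manip
s=manip.get_state(); q=s["ee_rot"]; T=R.from_quat(np.r_[q[1:],q[0]]); p=s["position"]
print("t",s["clock"],"p",np.round(p*1e3,1),"psi",np.round(np.degrees(np.arctan2(*T.as_matrix()[[1,0],0])),2),"w",round(s["width"]*1e3,1),"F",np.round(s["contact_force"],1))
a=np.array(sys.argv[1:],float).reshape(-1,4)
for x,y,z,ps in a:
    d=T.inv().apply(np.array([x,y,z])/1e3-p); c,sn=np.cos(np.radians(ps)),np.sin(np.radians(ps))
    G=R.from_matrix(np.array([[c,sn,0],[sn,-c,0],[0,0,-1]]))
    print([x,y,z,ps],np.round(d,4),np.round(np.degrees((T.inv()*G).as_rotvec()),2))
E
python3 go.py 657 -31 230 12.2 657 -31 86 12.2
```

```text
t 0.1 p [ 172.5 -548.   230.5] psi 17.47 w 85.4 F [ 0.2 -0.5  0.2]
[np.float64(657.0), np.float64(-31.0), np.float64(230.0), np.float64(12.2)] [ 0.6174 -0.3478  0.0012] [-0.1  -0.01  5.27]
[np.float64(657.0), np.float64(-31.0), np.float64(86.0), np.float64(12.2)] [ 0.6174 -0.3475  0.1452] [-0.1  -0.01  5.27]
```

```bash
python3 -m crank '[[0.03,-0.017,0,0,0,0],[0.08,-0.045,0,0,0,1],[0.13,-0.073,0,0,0,1],[0.18,-0.101,0,0,0,2],[0.23,-0.13,0,0,0,2],[0.28,-0.158,0,0,0,3],[0.33,-0.186,0,0,0,3],[0.38,-0.214,0,0,0,4],[0.43,-0.242,0,0,0,4],[0.48,-0.27,0,0,0,5],[0.53,-0.298,0,0,0,5],[0.57,-0.321,0,0,0,5.3],[0.6,-0.338,0,0,0,5.3],[0.617,-0.3475,0.001,0,0,5.3],[0.617,-0.3475,0.001,0,0,5.3]]' 1 40; python3 go.py 657 -31 86 12.2
python3 - <<'E'
from rig import viewer
import cv2
d=viewer.get_image("scene")["frame"][100:260,150:363]
cv2.imwrite("pics/s1.png",cv2.resize(d,None,fx=3,fy=3,interpolation=cv2.INTER_CUBIC))
E
```

```text
clock: 1.98
position: [0.6568, -0.0309, 0.2294]
ee_rot: [-0.001, 0.994, 0.107, -0.001]
contact_force: [-1.0, -1.2, -0.7]
width: 0.0855
t 1.975 p [656.8 -30.9 229.4] psi 12.24 w 85.5 F [-1.  -1.2 -0.7]
[np.float64(657.0), np.float64(-31.0), np.float64(86.0), np.float64(12.2)] [0.0004 0.0004 0.1434] [-0.1   0.09  0.04]
```

View pics/s1.png

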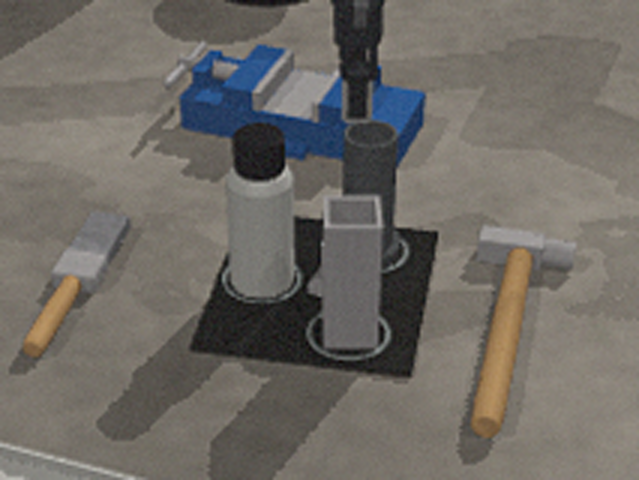

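The gripper hangs above the tube (tube top at about (352,205) in the crop, fingers at about (357,100)), with nothing in the way. I descend and grip.

```bash
python3 -m crank '[[0,0,0.03,0,0,0],[0,0,0.07,0,0,0],[0,0,0.11,0,0,0],[0,0,0.135,0,0,0],[0,0,0.143,0,0,0],[0,0,0.143,0,0,0]]'; python3 -m crank '[[0,0,0,0,0,0],[0,0,0,0,0,0],[0,0,0,0,0,0],[0,0,0,0,0,0],[0,0,0,0,0,0],[0,0,0,0,0,0]]' 0 50; python3 go.py 657 -31 190 12.2 623 -316 190 12.2  623 -316 87 12.2
```

```text
clock: 2.78
position: [0.6555, -0.0326, 0.087]
ee_rot: [-0.0, 0.994, 0.106, -0.001]
contact_force: [0.6, 0.0, -0.1]
width: 0.0852
clock: 3.52
position: [0.6561, -0.0323, 0.0884]
ee_rot: [-0.0, 0.994, 0.106, -0.0]
contact_force: [-1.4, 2.2, 5.8]
width: 0.0451
t 3.525 p [656.1 -32.3  88.4] psi 12.13 w 45.1 F [-1.4  2.2  5.8]
[np.float64(657.0), np.float64(-31.0), np.float64(190.0), np.float64(12.2)] [ 0.0012 -0.0012 -0.1016] [-0.05  0.01 -0.07]
[np.float64(623.0), np.float64(-316.0), np.float64(190.0), np.float64(12.2)] [-0.092   0.2703 -0.1018] [-0.05  0.01 -0.07]
[np.float64(623.0), np.float64(-316.0), np.float64(87.0), np.float64(12.2)] [-0.092   0.2704  0.0012] [-0.05  0.01 -0.07]
```

```bash
python3 -m crank '[[0,0,-0.01,0,0,0],[0,0,-0.035,0,0,0],[0,0,-0.07,0,0,0],[-0.004,0.012,-0.095,0,0,0],[-0.014,0.042,-0.1,0,0,0],[-0.03,0.087,-0.1,0,0,0],[-0.046,0.135,-0.1,0,0,0],[-0.062,0.183,-0.1,0,0,0],[-0.077,0.228,-0.1,0,0,0],[-0.088,0.258,-0.1,0,0,0],[-0.092,0.27,-0.1,0,0,0],[-0.092,0.27,-0.1,0,0,0]]'; python3 go.py 623 -316 87 12.2; python3 - <<'E'
from rig import viewer
import cv2, numpy as np
a=viewer.get_image("scene")["frame"][100:340,80:400]
cv2.imwrite("pics/s2.png",cv2.resize(a,None,fx=2,fy=2))
E
```

```text
clock: 5.03
position: [0.6224, -0.3157, 0.1872]
ee_rot: [-0.001, 0.994, 0.105, -0.001]
contact_force: [0.1, 0.7, -5.5]
width: 0.0454
t 5.025 p [ 622.4 -315.7  187.2] psi 12.07 w 45.4 F [ 0.1  0.7 -5.5]
[np.float64(623.0), np.float64(-316.0), np.float64(87.0), np.float64(12.2)] [0.0007 0.0007 0.1002] [-0.15  0.08 -0.13]
```

View pics/s2.png

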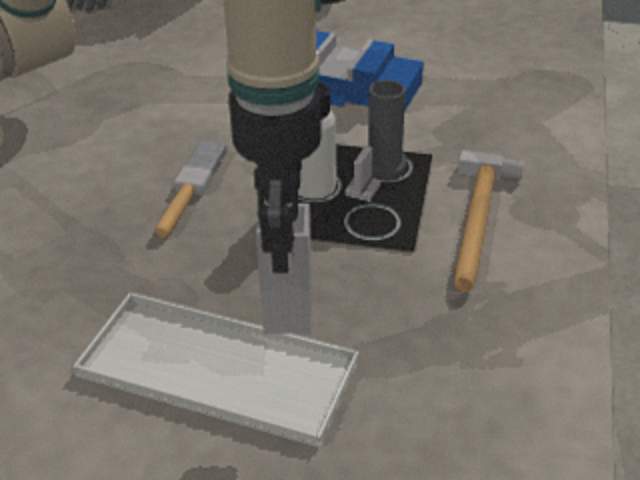

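The tube is held upright above the tray's far end (tube at about (285,270)), and the mat ring is free. I lower it with a slow finish.

```bash
python3 -m crank '[[0,0,0.03,0,0,0],[0,0,0.065,0,0,0],[0,0,0.085,0,0,0],[0,0,0.094,0,0,0],[0,0,0.098,0,0,0],[0,0,0.1005,0,0,0],[0,0,0.1015,0,0,0],[0,0,0.1015,0,0,0]]'; python3 go.py 566 26 125 12.2
```

```text
clock: 6.08
position: [0.6228, -0.3144, 0.0866]
ee_rot: [-0.001, 0.994, 0.106, -0.0]
contact_force: [-0.0, 0.3, -5.4]
width: 0.0457
t 6.075 p [ 622.8 -314.4   86.6] psi 12.12 w 45.7 F [-0.   0.3 -5.4]
[np.float64(566.0), np.float64(26.0), np.float64(125.0), np.float64(12.2)] [ 0.016  -0.3449 -0.0376] [-0.15  0.01 -0.08]
```

```bash
python3 -m crank '[[0,0,0.001,0,0,0],[0,0,0.0015,0,0,0],[0,0,0.0015,0,0,0]]'|grep -E "pos|force";python3 -m crank '[[0,0,0.001,0,0,0],[0,0,0.0015,0,0,0],[0,0,0.0015,0,0,0]]'|grep -E "pos|force"
```

```text
position: [0.6229, -0.3144, 0.0864]
contact_force: [-2.8, 1.6, 4.6]
position: [0.6229, -0.3143, 0.0864]
contact_force: [-3.9, 2.7, 8.1]
```

```bash
python3 -m crank '[[0,0,0,0,0,0],[0,0,0,0,0,0],[0,0,0,0,0,0],[0,0,-0.02,0,0,0],[0,0,-0.06,0,0,0],[0,0,-0.095,0,0,0],[0.001,-0.015,-0.112,0,0,0],[0.002,-0.05,-0.114,0,0,0],[0.005,-0.1,-0.114,0,0,0],[0.007,-0.15,-0.114,0,0,0],[0.009,-0.2,-0.114,0,0,0],[0.012,-0.25,-0.114,0,0,0],[0.014,-0.3,-0.114,0,0,0],[0.016,-0.33,-0.114,0,0,0],[0.016,-0.345,-0.114,0,0,0],[0.016,-0.345,-0.114,0,0,0]]' 1; python3 go.py 566 26 125 12.2; python3 - <<'E'
from rig import viewer
import cv2, numpy as np
d=viewer.get_image("top"); cv2.imwrite("pics/t2.png",cv2.resize(d["frame"][130:300,180:440],None,fx=3,fy=3)); np.savez("t2.npz",**d)
from h import *
w=cloud(d)[140:300,330:440].reshape(-1,3); P=w[(w[:,2]>.117)&(w[:,2]<.14)]; print(len(P),rect(P))
E
```

```text
clock: 8.82
position: [0.5654, 0.0269, 0.2006]
ee_rot: [-0.001, 0.994, 0.106, 0.0]
contact_force: [0.7, 1.2, 0.7]
width: 0.0856
t 8.825 p [565.4  26.9 200.6] psi 12.22 w 85.6 F [0.7 1.2 0.7]
[np.float64(566.0), np.float64(26.0), np.float64(125.0), np.float64(12.2)] [0.0004 0.0011 0.0756] [-0.08 -0.02  0.02]
271 (array([ 623.6, -313.2]), array([46.7, 47.7]), 12.5)
```

View pics/t2.png

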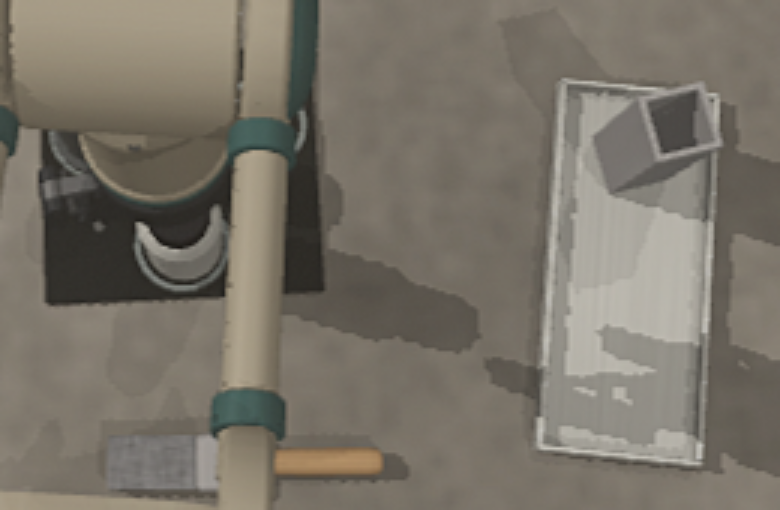

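The tube stands upright in the tray's far end (crop (685,120)). The camera and the TCP agree to about 1 mm. Now the can's cap.

```bash
python3 -m crank '[[0,0.001,0.025,0,0,0],[0,0.001,0.055,0,0,0],[0,0.001,0.07,0,0,0],[0,0.001,0.0755,0,0,0],[0,0.001,0.0755,0,0,0]]' 1; python3 -m crank '[[0,0,0,0,0,0],[0,0,0,0,0,0],[0,0,0,0,0,0],[0,0,0,0,0,0],[0,0,0,0,0,0],[0,0,0,0,0,0]]' 0 50; python3 go.py 455 -295 225 12.2  455 -295 123 12.2
```

```text
clock: 9.5
position: [0.5665, 0.0245, 0.1254]
ee_rot: [-0.0, 0.994, 0.106, 0.0]
contact_force: [-0.5, -0.1, 0.9]
width: 0.0853
clock: 10.25
position: [0.5671, 0.0249, 0.1264]
ee_rot: [-0.0, 0.994, 0.106, 0.001]
contact_force: [-1.1, 1.3, 6.0]
width: 0.0426
t 10.25 p [567.1  24.9 126.4] psi 12.13 w 42.6 F [-1.1  1.3  6. ]
[np.float64(455.0), np.float64(-295.0), np.float64(225.0), np.float64(12.2)] [-0.1765  0.2891 -0.0993] [-0.04 -0.16 -0.07]
[np.float64(455.0), np.float64(-295.0), np.float64(123.0), np.float64(12.2)] [-0.1768  0.2892  0.0027] [-0.04 -0.16 -0.07]
```

```bash
python3 -m crank '[[0,0,-0.01,0,0,0],[0,0,-0.035,0,0,0],[0,0,-0.07,0,0,0],[-0.008,0.013,-0.092,0,0,0],[-0.026,0.042,-0.1,0,0,0],[-0.051,0.084,-0.1,0,0,0],[-0.077,0.126,-0.1,0,0,0],[-0.103,0.168,-0.1,0,0,0],[-0.129,0.21,-0.1,0,0,0],[-0.153,0.25,-0.1,0,0,0],[-0.17,0.278,-0.1,0,0,0],[-0.177,0.289,-0.1,0,0,0],[-0.177,0.289,-0.1,0,0,0],[-0.177,0.289,-0.075,0,0,0],[-0.177,0.289,-0.04,0,0,0],[-0.177,0.289,-0.015,0,0,0],[-0.177,0.289,-0.006,0,0,0],[-0.177,0.289,-0.001,0,0,0],[-0.177,0.289,0.0015,0,0,0],[-0.177,0.289,0.0015,0,0,0]]'; python3 -m crank '[[0,0,0.001,0,0,0],[0,0,0.0015,0,0,0],[0,0,0.0015,0,0,0]]'|grep -E "pos|force"; python3 go.py 649.5 92 225 12.2
```

```text
clock: 12.75
position: [0.4552, -0.2951, 0.1249]
ee_rot: [-0.0, 0.994, 0.106, 0.002]
contact_force: [-0.3, -0.2, -3.7]
width: 0.0428
position: [0.4557, -0.2954, 0.1243]
contact_force: [-0.4, 0.4, 3.3]
t 13.125 p [ 455.7 -295.4  124.3] psi 12.12 w 42.7 F [-0.4  0.4  3.3]
[np.float64(649.5), np.float64(92.0), np.float64(225.0), np.float64(12.2)] [ 0.2714 -0.3379 -0.0998] [ 0.09 -0.28 -0.08]
```

```bash
python3 -m crank '[[0,0,0,0,0,0],[0,0,0,0,0,0],[0,0,0,0,0,0],[0,0,-0.02,0,0,0],[0,0,-0.055,0,0,0],[0,0,-0.085,0,0,0],[0.01,-0.0125,-0.099,0,0,0],[0.037,-0.046,-0.1,0,0,0],[0.07,-0.087,-0.1,0,0,0],[0.103,-0.128,-0.1,0,0,0],[0.136,-0.169,-0.1,0,0,0],[0.169,-0.21,-0.1,0,0,0],[0.202,-0.251,-0.1,0,0,0],[0.234,-0.291,-0.1,0,0,0],[0.259,-0.322,-0.1,0,0,0],[0.2715,-0.338,-0.1,0,0,0],[0.2715,-0.338,-0.1,0,0,0]]' 1; python3 go.py 649.5 92 86 12.2
```

```text
clock: 15.25
position: [0.6493, 0.0933, 0.2242]
ee_rot: [0.001, 0.994, 0.107, 0.002]
contact_force: [0.1, 0.6, 0.2]
width: 0.0854
t 15.25 p [649.3  93.3 224.2] psi 12.24 w 85.4 F [0.1 0.6 0.2]
[np.float64(649.5), np.float64(92.0), np.float64(86.0), np.float64(12.2)] [-0.0005  0.0011  0.1382] [ 0.09 -0.18  0.04]
```

```bash
python3 -m crank '[[0,0.001,0.03,0,0,0],[0,0.001,0.07,0,0,0],[0,0.001,0.11,0,0,0],[0,0.001,0.131,0,0,0],[0,0.001,0.138,0,0,0],[0,0.001,0.138,0,0,0]]'|grep -E "pos|force"; python3 -m crank '[[0,0,0,0,0,0],[0,0,0,0,0,0],[0,0,0,0,0,0],[0,0,0,0,0,0],[0,0,0,0,0,0],[0,0,0,0,0,0]]' 0 50; python3 go.py 539 -305 86 12.2
```

```text
position: [0.6498, 0.0911, 0.0866]
contact_force: [0.4, 0.0, 0.3]
clock: 16.75
position: [0.6505, 0.0917, 0.088]
ee_rot: [0.001, 0.994, 0.106, 0.003]
contact_force: [-0.6, 1.0, 5.5]
width: 0.0471
t 16.75 p [650.5  91.7  88. ] psi 12.2 w 47.1 F [-0.6  1.   5.5]
[np.float64(539.0), np.float64(-305.0), np.float64(86.0), np.float64(12.2)] [-0.1928  0.3642  0.0016] [ 0.11 -0.3  -0.  ]
```

```bash
python3 -m crank '[[0,0,-0.01,0,0,0],[0,0,-0.035,0,0,0],[0,0,-0.075,0,0,0],[0,0,-0.1,0,0,0],[-0.013,0.025,-0.105,0,0,0],[-0.036,0.068,-0.105,0,0,0],[-0.062,0.117,-0.105,0,0,0],[-0.088,0.166,-0.105,0,0,0],[-0.114,0.215,-0.105,0,0,0],[-0.14,0.264,-0.105,0,0,0],[-0.164,0.31,-0.105,0,0,0],[-0.183,0.345,-0.105,0,0,0],[-0.193,0.364,-0.105,0,0,0],[-0.193,0.364,-0.105,0,0,0],[-0.193,0.364,-0.075,0,0,0],[-0.193,0.364,-0.035,0,0,0],[-0.193,0.364,-0.012,0,0,0],[-0.193,0.364,-0.003,0,0,0],[-0.193,0.364,0.0005,0,0,0],[-0.193,0.364,0.001,0,0,0]]'; python3 -m crank '[[0,0,0.0005,0,0,0],[0,0,0.001,0,0,0],[0,0,0.001,0,0,0]]'|grep -E "pos|force"; python3 go.py 632 31 200 77.7
```

```text
clock: 19.25
position: [0.5395, -0.3049, 0.0875]
ee_rot: [0.001, 0.994, 0.106, 0.003]
contact_force: [0.2, 0.7, -3.7]
width: 0.047
position: [0.5396, -0.305, 0.0869]
contact_force: [-0.7, 0.2, -4.1]
t 19.625 p [ 539.6 -305.    86.9] psi 12.22 w 46.5 F [-0.7  0.2 -4.1]
[np.float64(632.0), np.float64(31.0), np.float64(200.0), np.float64(77.7)] [ 0.1622 -0.3084 -0.113 ] [  0.39  -0.24 -65.48]
```

```bash
python3 -m crank '[[0,0,0.001,0,0,0],[0,0,0.001,0,0,0],[0,0,0.001,0,0,0]]'|grep -E "pos|force"; python3 -m crank '[[0,0,0.0008,0,0,0],[0,0,0.0008,0,0,0]]'|grep -E "pos|force"
```

```text
position: [0.5397, -0.3051, 0.0861]
contact_force: [0.2, 1.0, -3.6]
position: [0.5398, -0.305, 0.0859]
contact_force: [-1.9, 1.1, 2.7]
```

```bash
python3 -m crank '[[0,0,0,0,0,0],[0,0,0,0,0,0],[0,0,0,0,0,0],[0,0,-0.02,0,0,0],[0,0,-0.06,0,0,0],[0,0,-0.1,0,0,0],[0.008,-0.015,-0.114,0,0,0],[0.027,-0.051,-0.114,0,0,-5],[0.05,-0.094,-0.114,0,0,-14],[0.073,-0.137,-0.114,0,0,-23],[0.096,-0.18,-0.114,0,0,-32],[0.119,-0.223,-0.114,0,0,-41],[0.141,-0.266,-0.114,0,0,-50],[0.155,-0.295,-0.114,0,0,-58],[0.162,-0.308,-0.114,0.4,-0.2,-64],[0.162,-0.308,-0.114,0.4,-0.2,-65.5],[0.162,-0.308,-0.114,0.4,-0.2,-65.5]]' 1; python3 go.py 632 31 34 77.7;python3 - <<'E'
from rig import viewer
from h import *
d=viewer.get_image("scene"); np.savez("s3.npz",**d)
a=d["frame"]
cv2.imwrite("pics/s3.png",np.hstack([cv2.resize(a[130:330,110:310],(400,400)),cv2.resize(a[120:220,200:300],(400,400),interpolation=cv2.INTER_CUBIC)]))
E
```

```text
clock: 22.38
position: [0.6314, 0.0305, 0.1992]
ee_rot: [-0.0, 0.779, 0.627, -0.0]
contact_force: [0.3, -0.7, 0.4]
width: 0.0854
t 22.375 p [631.4  30.5 199.2] psi 77.66 w 85.4 F [ 0.3 -0.7  0.4]
[np.float64(632.0), np.float64(31.0), np.float64(34.0), np.float64(77.7)] [0.0007 0.0005 0.1652] [-0.02  0.01 -0.04]
```

View pics/s3.png

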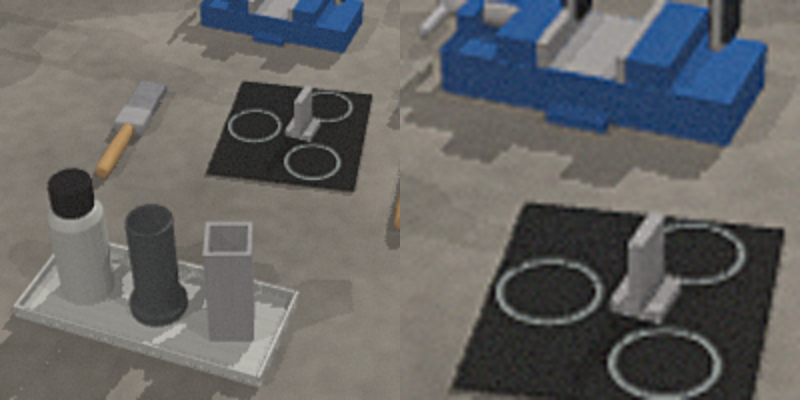

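All three stand upright in the tray and the coupon is alone on the mat, untouched. Next I descend to the coupon.

```bash
python3 -m crank '[[0.0005,0.0005,0.03,0,0,0],[0.0005,0.0005,0.08,0,0,0],[0.0005,0.0005,0.125,0,0,0],[0.0005,0.0005,0.155,0,0,0],[0.0005,0.0005,0.165,0,0,0],[0.0005,0.0005,0.165,0,0,0]]'|grep -E "pos|force"; python3 -m crank '[[0,0,0,0,0,0],[0,0,0,0,0,0],[0,0,0,0,0,0],[0,0,0,0,0,0],[0,0,0,0,0,0],[0,0,0,0,0,0],[0,0,0,0,0,0],[0,0,0,0,0,0],[0,0,0,0,0,0],[0,0,0,0,0,0]]' 0 45; python3 go.py 543 306.7 150 81.8  543 306.7 68 81.8
```

```text
position: [0.6321, 0.0299, 0.0345]
contact_force: [0.6, 0.7, 0.9]
clock: 24.42
position: [0.6323, 0.03, 0.0348]
ee_rot: [0.0, 0.78, 0.626, 0.0]
contact_force: [-0.5, 1.4, 5.4]
width: 0.0096
t 24.425 p [632.3  30.   34.8] psi 77.56 w 9.6 F [-0.5  1.4  5.4]
[np.float64(543.0), np.float64(306.7), np.float64(150.0), np.float64(81.8)] [ 0.251  -0.1468 -0.1152] [ 0.01 -0.   -4.24]
[np.float64(543.0), np.float64(306.7), np.float64(68.0), np.float64(81.8)] [ 0.251  -0.1468 -0.0332] [ 0.01 -0.   -4.24]
```

```bash
python3 -m crank '[[0,0,-0.01,0,0,0],[0,0,-0.035,0,0,0],[0,0,-0.075,0,0,0],[0.01,-0.006,-0.105,0,0,0],[0.035,-0.02,-0.115,0,0,0],[0.072,-0.042,-0.115,0,0,-1],[0.112,-0.065,-0.115,0,0,-2],[0.152,-0.089,-0.115,0,0,-3],[0.19,-0.111,-0.115,0,0,-4],[0.222,-0.13,-0.115,0,0,-4.2],[0.243,-0.142,-0.115,0,0,-4.2],[0.251,-0.147,-0.11,0,0,-4.2],[0.251,-0.147,-0.09,0,0,-4.2],[0.251,-0.147,-0.075,0,0,-4.2],[0.251,-0.147,-0.075,0,0,-4.2]]'; python3 go.py 543 306.7 69 81.8; python3 - <<'E'
from rig import viewer
from h import *
d=viewer.get_image("scene"); np.savez("s4.npz",**d)
e=viewer.get_image("top"); np.savez("t4.npz",**e)
cv2.imwrite("pics/s4.png",np.hstack([cv2.resize(d["frame"][100:170,195:305],(440,280),interpolation=cv2.INTER_CUBIC),cv2.resize(e["frame"][160:300,70:160],(180,280))]))
w0=cloud(np.load("scene0.npz"));w=cloud(d)
# far/near jaw tops in the scene view, in vise axes about (543,306.7)
a=np.radians(-8.2)
def loc(w): x=w[...,0]*1e3-543;y=w[...,1]*1e3-306.7; return np.stack([x*np.cos(a)+y*np.sin(a),-x*np.sin(a)+y*np.cos(a),w[...,2]*1e3],-1)
L=loc(w0); s=(abs(L[...,1])<55)&(abs(L[...,0])<80)
for lo,hi in((57,68),(36,44)):
    P=L[s&(L[...,2]>lo)&(L[...,2]<hi)]
    print(lo,len(P),"x: nearside max",np.round(np.sort(P[P[:,0]<0][:,0])[-8:],1),"farside min",np.round(np.sort(P[P[:,0]>0][:,0])[:8],1),"y",np.round(np.percentile(P[:,1],[1,99]),1))
L=loc(w); s=(abs(L[...,1])<40)&(abs(L[...,0])<22)&(L[...,2]>70)&(L[...,2]<112)
P=L[s]; print(len(P)); 
for lo in range(70,112,6):
    Q=P[(P[:,2]>=lo)&(P[:,2]<lo+6)]
    if len(Q): print(lo,len(Q),np.round(Q.min(0),1),np.round(Q.max(0),1))
E
```

```text
clock: 26.3
position: [0.5418, 0.3055, 0.1079]
ee_rot: [-0.0, 0.756, 0.654, -0.002]
contact_force: [0.5, -0.7, -3.0]
width: 0.0093
t 26.3 p [541.8 305.5 107.9] psi 81.71 w 9.3 F [ 0.5 -0.7 -3. ]
[np.float64(543.0), np.float64(306.7), np.float64(69.0), np.float64(81.8)] [0.0015 0.0011 0.0389] [-0.19  0.14 -0.09]
57 465 x: nearside max [-29.4 -29.3 -29.2 -29.  -28.5 -28.3 -28.  -27. ] farside min [25.4 26.6 26.9 27.3 27.7 27.7 27.8 28. ] y [-52.5  47.7]
36 363 x: nearside max [-1.3 -1.1 -1.  -0.9 -0.8 -0.6 -0.6 -0.2] farside min [0.  0.1 0.2 0.7 0.8 1.  1.4 1.5] y [-54.1  47.6]
122
76 15 [-18.3 -25.1  77.5] [15.7 16.3 81.7]
82 40 [-20.2 -24.6  82.1] [17.4 14.3 87.9]
88 36 [-16.6 -24.4  88.1] [16.7 16.9 93.3]
94 10 [ -3.1 -24.   94.3] [ 5.  13.3 99.9]
100 9 [ -4.1 -26.8 100.4] [  4.7  -8.2 105.9]
106 12 [-14.7 -27.4 107. ] [  9.2  -4.7 111.1]
```

View pics/s4.png

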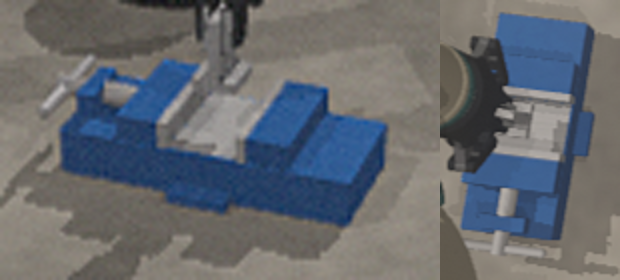

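The coupon hangs upright over the gap (left view (218,75)) with its plate parallel to the jaws. The scene camera puts it within 1–2 mm of the middle, so I lower it.

```bash
python3 -m crank '[[0.0015,0.001,0.008,0,0,0],[0.0015,0.001,0.02,0,0,0],[0.0015,0.001,0.03,0,0,0],[0.0015,0.001,0.035,0,0,0],[0.0015,0.001,0.0375,0,0,0],[0.0015,0.001,0.0385,0,0,0],[0.0015,0.001,0.0385,0,0,0]]'|grep -E "pos|force"; python3 -m crank '[[0,0,0.0008,0,0,0],[0,0,0.0012,0,0,0],[0,0,0.0012,0,0,0]]'|grep -E "pos|force"
```

```text
position: [0.5446, 0.3077, 0.0715]
contact_force: [1.3, 0.6, -3.1]
position: [0.5446, 0.3077, 0.0704]
contact_force: [-0.1, -0.3, -2.7]
```

```bash
python3 -m crank '[[-0.001,-0.0015,0.0008,0,0,0],[-0.001,-0.0015,0.0012,0,0,0],[-0.001,-0.0015,0.0012,0,0,0]]'|grep -E "pos|force"; python3 -m crank '[[0,0,0.0007,0,0,0],[0,0,0.0007,0,0,0]]'|grep -E "pos|force"
```

```text
position: [0.5429, 0.3069, 0.0691]
contact_force: [0.5, 0.3, -3.1]
position: [0.5431, 0.307, 0.0688]
contact_force: [-0.0, 0.1, 1.0]
```

```bash
python3 -m crank '[[0,0,0,0,0,0],[0,0,0,0,0,0],[0,0,0,0,0,0],[0,0,-0.02,0,0,0],[0,0,-0.06,0,0,0],[0,0,-0.1,0,0,0],[0,0,-0.131,0,0,0],[0,0,-0.131,0,0,0]]' 1; python3 go.py 539.8 -305 200 12.2; python3 - <<'E'
from rig import viewer
from h import *
d=viewer.get_image("scene"); cv2.imwrite("pics/s5.png",cv2.resize(d["frame"][90:180,190:310],None,fx=5,fy=5,interpolation=cv2.INTER_CUBIC))
E
```

```text
clock: 29.28
position: [0.5446, 0.3077, 0.2029]
ee_rot: [0.001, 0.756, 0.654, 0.004]
contact_force: [0.4, -0.8, 0.1]
width: 0.0853
t 29.275 p [544.6 307.7 202.9] psi 81.72 w 85.3 F [ 0.4 -0.8  0.1]
[np.float64(539.8), np.float64(-305.0), np.float64(200.0), np.float64(12.2)] [-0.607   0.0835  0.0011] [ 0.2  -0.42 69.52]
```

View pics/s5.png

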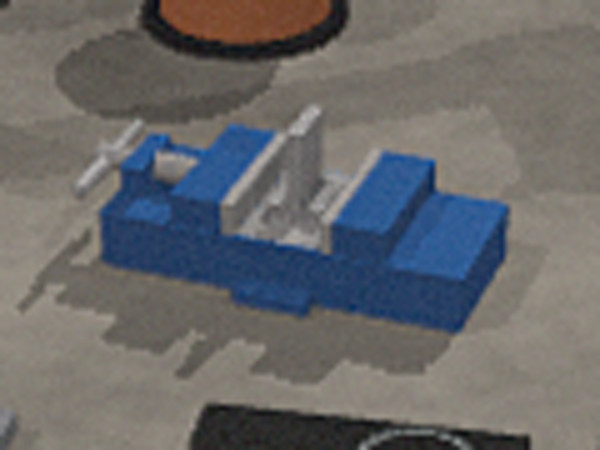

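The coupon stands between the jaws. I move back to the pipe.

```bash
python3 -m crank '[[-0.02,0.003,0,0,0,2],[-0.065,0.009,0,0,0,7],[-0.115,0.016,0,0,0,13],[-0.165,0.023,0,0,0,19],[-0.215,0.03,0,0,0,25],[-0.265,0.036,0,0,0,31],[-0.315,0.043,0,0,0,37],[-0.365,0.05,0,0,0,43],[-0.415,0.057,0,0,0,49],[-0.465,0.064,0,0,0,55],[-0.515,0.071,0,0,0,61],[-0.56,0.077,0,0,0,66],[-0.592,0.0815,0,0.2,-0.4,69],[-0.607,0.0835,0.001,0.2,-0.4,69.5],[-0.607,0.0835,0.001,0.2,-0.4,69.5]]'; python3 go.py 539.8 -305 86 12.2; python3 - <<'E'
from rig import viewer
from h import *
d=viewer.get_image("top"); w=cloud(d); np.savez("t5.npz",**d)
P=w[180:260,75:155].reshape(-1,3); Q=P[P[:,2]>.085]; print("plate",len(Q),rect(Q),Q[:,2].max())
m=((w[...,2]>.055)&(w[...,2]<.068)).astype(np.uint8); m[:,:75]=0;m[:,155:]=0
n,l,s,c=cv2.connectedComponentsWithStats(m)
for i in range(1,n):
    if s[i,4]>20: print("comp",s[i],rect(w[l==i]))
E
```

```text
clock: 31.2
position: [0.5374, -0.3059, 0.1978]
ee_rot: [-0.0, 0.994, 0.106, -0.003]
contact_force: [0.4, -0.1, -1.1]
width: 0.0853
t 31.2 p [ 537.4 -305.9  197.8] psi 12.14 w 85.3 F [ 0.4 -0.1 -1.1]
[np.float64(539.8), np.float64(-305.0), np.float64(86.0), np.float64(12.2)] [ 0.0031 -0.0002  0.1117] [-0.09  0.31 -0.06]
plate 112 (array([543.4, 307.2]), array([39.6, 10. ]), 81.4) 0.10201760553348715
comp [ 88 186  50  25 919] (array([591.9, 299.8]), array([102.2,  43.3]), 81.4)
comp [  80  231   50   57 1260] (array([459.7, 319.4]), array([102.4, 112.8]), 81.8)
```

The coupon stands at (543.4, 307.2), yaw 81.4° against the jaws' 81.6°, so it is centred and parallel. Now I regrip the pipe.

```bash
python3 -m crank '[[0.003,0,0.02,0,0.2,0],[0.003,0,0.055,0,0.3,0],[0.003,0,0.09,0,0.3,0],[0.003,0,0.107,0,0.3,0],[0.003,0,0.1117,0,0.3,0],[0.003,0,0.1117,0,0.3,0]]'|grep -E "pos|force"; python3 -m crank '[[0,0,0,0,0,0],[0,0,0,0,0,0],[0,0,0,0,0,0],[0,0,0,0,0,0],[0,0,0,0,0,0],[0,0,0,0,0,0]]' 0 50; python3 go.py 650.5 91.7 88 12.2
```

```text
position: [0.5407, -0.3041, 0.0872]
contact_force: [-0.9, -0.7, 0.2]
clock: 32.75
position: [0.5412, -0.3042, 0.0885]
ee_rot: [-0.0, 0.994, 0.106, 0.001]
contact_force: [-0.8, 1.7, 5.7]
width: 0.0471
t 32.75 p [ 541.2 -304.2   88.5] psi 12.22 w 47.1 F [-0.8  1.7  5.7]
[np.float64(650.5), np.float64(91.7), np.float64(88.0), np.float64(12.2)] [ 0.1906 -0.3638  0.0009] [ 0.01 -0.16  0.02]
```

```bash
python3 -m crank '[[0,0,-0.01,0,0,0],[0,0,-0.035,0,0,0],[0,0,-0.075,0,0,0],[0,0,-0.1,0,0,0],[0.013,-0.025,-0.105,0,0,0],[0.036,-0.068,-0.105,0,0,0],[0.062,-0.117,-0.105,0,0,0],[0.088,-0.166,-0.105,0,0,0],[0.114,-0.215,-0.105,0,0,0],[0.14,-0.264,-0.105,0,0,0],[0.164,-0.31,-0.105,0,0,0],[0.182,-0.345,-0.105,0,0,0],[0.192,-0.364,-0.105,0,0,0],[0.192,-0.364,-0.105,0,0,0],[0.192,-0.364,-0.075,0,0,0],[0.192,-0.364,-0.035,0,0,0],[0.192,-0.364,-0.016,0,0,0],[0.192,-0.364,-0.008,0,0,0],[0.192,-0.364,-0.005,0,0,0],[0.192,-0.364,-0.005,0,0,0]]'|grep -E "pos|force"; python3 go.py 652 92 90 12.2
```

```text
position: [0.6524, 0.0917, 0.0949]
contact_force: [-0.1, -1.0, -4.2]
t 35.25 p [652.4  91.7  94.9] psi 12.19 w 46.9 F [-0.1 -1.  -4.2]
[np.float64(652.0), np.float64(92.0), np.float64(90.0), np.float64(12.2)] [-0.0003 -0.0004  0.0049] [ 0.04 -0.24 -0.01]
```

```bash
python3 -m crank '[[0,0,0.002,0,0,0],[0,0,0.0035,0,0,0],[0,0,0.0045,0,0,0],[0,0,0.0045,0,0,0]]'|grep -E "pos|force";python3 -m crank '[[0,0,0.001,0,0,0],[0,0,0.0012,0,0,0],[0,0,0.0012,0,0,0]]'|grep -E "pos|force"
```

```text
position: [0.6525, 0.0918, 0.0906]
contact_force: [-0.1, 0.6, -3.7]
position: [0.6528, 0.092, 0.0905]
contact_force: [-2.4, 0.8, 6.0]
```

```bash
python3 go.py 455.7 -295.4 225 12.2
```

```text
t 36.125 p [652.8  92.   90.5] psi 12.2 w 47.2 F [-2.4  0.8  6. ]
[np.float64(455.7), np.float64(-295.4), np.float64(225.0), np.float64(12.2)] [-0.2738  0.337  -0.1358] [ 0.04 -0.33  0.  ]
```

```bash
python3 -m crank '[[0,0,0,0,0,0],[0,0,0,0,0,0],[0,0,0,0,0,0],[0,0,-0.02,0,0,0],[0,0,-0.06,0,0,0],[0,0,-0.105,0,0,0],[-0.01,0.0125,-0.13,0,0,0],[-0.037,0.046,-0.135,0,0,0],[-0.07,0.087,-0.135,0,0,0],[-0.103,0.127,-0.135,0,0,0],[-0.136,0.168,-0.135,0,0,0],[-0.169,0.208,-0.135,0,0,0],[-0.202,0.249,-0.135,0,0,0],[-0.234,0.288,-0.135,0,0,0],[-0.26,0.32,-0.135,0,-0.3,0],[-0.274,0.337,-0.1355,0,-0.3,0],[-0.274,0.337,-0.1355,0,-0.3,0]]' 1; python3 go.py 455.7 -295.4 124.5 12.2; python3 - <<'E'
from rig import viewer
from h import *
d=viewer.get_image("top"); w=cloud(d)
P=w[145:190,190:226].reshape(-1,3); Q=P[(P[:,2]>.122)&(P[:,2]<.14)]; print("pipe",len(Q),Q.mean(0),rect(Q))
E
```

```text
clock: 38.25
position: [0.4549, -0.2967, 0.2245]
ee_rot: [0.0, 0.994, 0.105, 0.0]
contact_force: [-0.3, -0.1, 0.5]
width: 0.0854
t 38.25 p [ 454.9 -296.7  224.5] psi 12.04 w 85.4 F [-0.3 -0.1  0.5]
[np.float64(455.7), np.float64(-295.4), np.float64(124.5), np.float64(12.2)] [ 0.001  -0.0012  0.1   ] [ 0.05 -0.03 -0.16]
pipe 167 [0.65175996 0.09173966 0.12814097] (array([651.8,  91.5]), array([46.7, 47. ]), 35.6)
```

The pipe is back within 2.5 mm of its starting spot. Next the can.

```bash
python3 -m crank '[[0.001,-0.001,0.02,0,0,0],[0.001,-0.001,0.055,0,0,0],[0.001,-0.001,0.085,0,0,0],[0.001,-0.001,0.097,0,0,0],[0.001,-0.001,0.1,0,0,0],[0.001,-0.001,0.1,0,0,0]]'|grep -E "pos|force"; python3 -m crank '[[0,0,0,0,0,0],[0,0,0,0,0,0],[0,0,0,0,0,0],[0,0,0,0,0,0],[0,0,0,0,0,0],[0,0,0,0,0,0]]' 0 50; python3 go.py 567 25 126.5 12.2
```

```text
position: [0.457, -0.2946, 0.1254]
contact_force: [0.3, 0.0, 0.1]
clock: 39.8
position: [0.4573, -0.2946, 0.1263]
ee_rot: [0.001, 0.994, 0.106, 0.002]
contact_force: [-0.4, 2.1, 5.7]
width: 0.0426
t 39.8 p [ 457.3 -294.6  126.3] psi 12.13 w 42.6 F [-0.4  2.1  5.7]
[np.float64(567.0), np.float64(25.0), np.float64(126.5), np.float64(12.2)] [ 0.1744 -0.2894 -0.0003] [ 0.12 -0.17 -0.07]
```

```bash
python3 -m crank '[[0,0,-0.01,0,0,0],[0,0,-0.035,0,0,0],[0,0,-0.07,0,0,0],[0.008,-0.013,-0.092,0,0,0],[0.026,-0.042,-0.1,0,0,0],[0.051,-0.084,-0.1,0,0,0],[0.077,-0.126,-0.1,0,0,0],[0.103,-0.168,-0.1,0,0,0],[0.129,-0.21,-0.1,0,0,0],[0.152,-0.25,-0.1,0,0,0],[0.168,-0.278,-0.1,0,0,0],[0.175,-0.289,-0.1,0,0,0],[0.175,-0.289,-0.1,0,0,0],[0.175,-0.289,-0.075,0,0,0],[0.175,-0.289,-0.04,0,0,0],[0.175,-0.289,-0.018,0,0,0],[0.175,-0.289,-0.009,0,0,0],[0.175,-0.289,-0.005,0,0,0],[0.175,-0.289,-0.003,0,0,0],[0.175,-0.289,-0.002,0,0,0]]'|grep -E "pos|force"; python3 -m crank '[[0,0,0.0005,0,0,0],[0,0,0.001,0,0,0],[0,0,0.001,0,0,0]]'|grep -E "pos|force"; python3 go.py 567.5 25.2 126.5 12.2
```

```text
position: [0.5682, 0.0245, 0.129]
contact_force: [0.1, 0.4, -3.3]
position: [0.5686, 0.0246, 0.1284]
contact_force: [0.0, -0.4, -2.2]
t 42.675 p [568.6  24.6 128.4] psi 12.13 w 42.4 F [ 0.  -0.4 -2.2]
[np.float64(567.5), np.float64(25.2), np.float64(126.5), np.float64(12.2)] [-0.0009 -0.0008  0.0019] [ 0.17 -0.31 -0.07]
```

Lower slightly more and shift 1 mm back, then touch down.

```bash
python3 -m crank '[[0,0,0.0008,0,0,0],[0,0,0.001,0,0,0],[0,0,0.001,0,0,0]]'|grep -E "pos|force"; python3 go.py 622.9 -314.3 228 12.2
```

```text
position: [0.569, 0.0247, 0.1283]
contact_force: [-1.3, 0.5, 6.2]
t 43.05 p [569.   24.7 128.3] psi 12.13 w 42.8 F [-1.3  0.5  6.2]
[np.float64(622.9), np.float64(-314.3), np.float64(228.0), np.float64(12.2)] [-0.0179  0.3431 -0.0988] [ 0.18 -0.39 -0.07]
```

```bash
python3 -m crank '[[0,0,0,0,0,0],[0,0,0,0,0,0],[0,0,0,0,0,0],[0,0,-0.02,0,0,0],[0,0,-0.055,0,0,0],[0,0,-0.085,0,0,0],[-0.001,0.012,-0.098,0,0,0],[-0.003,0.045,-0.099,0,0,0],[-0.005,0.09,-0.099,0,0,0],[-0.007,0.14,-0.099,0,0,0],[-0.01,0.19,-0.099,0,0,0],[-0.012,0.24,-0.099,0,0,0],[-0.015,0.29,-0.099,0.1,-0.2,0],[-0.017,0.325,-0.099,0.2,-0.4,0],[-0.018,0.343,-0.099,0.2,-0.4,0],[-0.018,0.343,-0.099,0.2,-0.4,0]]' 1|grep -E "pos|force"; python3 go.py 622.9 -314.3 86.4 12.2; python3 - <<'E'
from rig import viewer
from h import *
d=viewer.get_image("top"); w=cloud(d)
P=w[180:225,215:262].reshape(-1,3); Q=P[(P[:,2]>.148)&(P[:,2]<.17)]; print("can",len(Q),Q.mean(0),rect(Q))
P=w[145:190,190:226].reshape(-1,3); Q=P[(P[:,2]>.122)&(P[:,2]<.14)]; print("pipe",len(Q),Q.mean(0),rect(Q))
E
```

```text
position: [0.6222, -0.3151, 0.2271]
contact_force: [-0.9, 0.6, 0.2]
t 45.05 p [ 622.2 -315.1  227.1] psi 12.04 w 85.8 F [-0.9  0.6  0.2]
[np.float64(622.9), np.float64(-314.3), np.float64(86.4), np.float64(12.2)] [ 0.001  -0.0004  0.1406] [-0.11  0.08 -0.16]
can 395 [0.5667545  0.02461224 0.1562234 ] (array([567.8,  25.1]), array([41.1, 43.4]), 89.2)
pipe 168 [0.6516552  0.09207178 0.12826981] (array([651.1,  91.7]), array([47. , 46.8]), 2.3)
```

The can is back within about 1.5 mm. Last is the tube.

```bash
python3 -m crank '[[0.001,0,0.03,0,0,-0.1],[0.001,0,0.075,0,0,-0.1],[0.001,0,0.115,0,0,-0.1],[0.001,0,0.135,0,0,-0.1],[0.001,0,0.1405,0,0,-0.1],[0.001,0,0.1405,0,0,-0.1]]'|grep -E "pos|force"; python3 -m crank '[[0,0,0,0,0,0],[0,0,0,0,0,0],[0,0,0,0,0,0],[0,0,0,0,0,0],[0,0,0,0,0,0],[0,0,0,0,0,0]]' 0 50; python3 go.py 656.1 -32.3 88.4 12.13
```

```text
position: [0.6234, -0.3123, 0.0877]
contact_force: [-0.0, -0.0, 0.2]
clock: 46.6
position: [0.6241, -0.3127, 0.089]
ee_rot: [-0.0, 0.994, 0.107, 0.001]
contact_force: [-0.3, 0.6, 4.9]
width: 0.0453
t 46.6 p [ 624.1 -312.7   89. ] psi 12.27 w 45.3 F [-0.3  0.6  4.9]
[np.float64(656.1), np.float64(-32.3), np.float64(88.4), np.float64(12.13)] [ 0.0908 -0.2672  0.001 ] [-0.04 -0.08  0.14]
```

```bash
python3 -m crank '[[0,0,-0.01,0,0,0],[0,0,-0.035,0,0,0],[0,0,-0.07,0,0,0],[0.004,-0.012,-0.095,0,0,0],[0.014,-0.042,-0.1,0,0,0],[0.03,-0.087,-0.1,0,0,0],[0.046,-0.134,-0.1,0,0,0],[0.062,-0.181,-0.1,0,0,0],[0.076,-0.225,-0.1,0,0,0],[0.087,-0.256,-0.1,0,0,0],[0.091,-0.268,-0.1,0,0,0],[0.091,-0.268,-0.1,0,0,0],[0.091,-0.268,-0.075,0,0,0],[0.091,-0.268,-0.04,0,0,0],[0.091,-0.268,-0.018,0,0,0],[0.091,-0.268,-0.008,0,0,0],[0.091,-0.268,-0.004,0,0,0],[0.091,-0.268,-0.002,0,0,0],[0.091,-0.268,-0.001,0,0,0],[0.091,-0.268,-0.001,0,0,0]]'|grep -E "pos|force"; python3 -m crank '[[0,0,0.0005,0,0,0],[0,0,0.0008,0,0,0],[0,0,0.0008,0,0,0]]'|grep -E "pos|force"
```

```text
position: [0.6566, -0.0315, 0.0911]
contact_force: [-0.3, 0.0, -5.4]
position: [0.6568, -0.0315, 0.0911]
contact_force: [-1.1, -0.2, -0.5]
```

```bash
python3 -m crank '[[0,0,0.0006,0,0,0],[0,0,0.0006,0,0,0]]'|grep -E "pos|force"; python3 -m crank '[[0,0,0,0,0,0],[0,0,0,0,0,0],[0,0,0,0,0,0],[0,0,-0.02,0,0,0],[0,0,-0.06,0,0,0],[0,0,-0.105,0,0,0],[0,0,-0.135,0,0,0],[-0.02,0.02,-0.14,0,0,0],[-0.05,0.06,-0.14,0,0,0],[-0.08,0.11,-0.14,0,0,0],[-0.11,0.16,-0.14,0,0,0],[-0.14,0.21,-0.14,0,0,0],[-0.16,0.25,-0.14,0,0,0],[-0.17,0.27,-0.14,0,0,0],[-0.17,0.27,-0.14,0,0,0]]' 1; python3 - <<'E'
from rig import viewer
from h import *
d=viewer.get_image("top"); w=cloud(d); s=viewer.get_image("scene")["frame"]
for n,(u0,u1,v0,v1,z0,z1) in dict(can=(215,262,180,225,.148,.17),pipe=(190,226,145,190,.122,.14),tube=(248,287,140,188,.122,.14),coupon=(75,155,180,260,.085,.11),hammer=(190,315,85,140,.008,.1)).items():
    P=w[v0:v1,u0:u1].reshape(-1,3); Q=P[(P[:,2]>z0)&(P[:,2]<z1)]; print(n,len(Q),np.round(Q.mean(0)*1e3,1),*rect(Q))
cv2.imwrite("pics/fin.png",np.hstack([cv2.resize(s[90:250,150:330],(450,400)),cv2.resize(d["frame"][90:300,70:320],(350,294)).copy() if 0 else cv2.copyMakeBorder(cv2.resize(d["frame"][90:300,70:320],(350,294)),0,106,0,0,0)]))
E
```

```text
position: [0.6568, -0.0315, 0.0911]
contact_force: [-1.7, -0.1, 2.1]
clock: 51.6
position: [0.5475, -0.3323, 0.2302]
ee_rot: [-0.0, 0.994, 0.106, 0.002]
contact_force: [0.1, 0.1, -0.6]
width: 0.0853
can 391 [566.8  24.6 156.3] [567.5  25. ] [41.  43.5] 88.7
pipe 165 [651.9  91.5 128.4] [651.7  91.7] [46.8 46. ] 86.2
tube 205 [656.8 -32.6 128.8] [657.4 -32.4] [47.4 46.3] 12.1
coupon 111 [542.9 306.4  97. ] [543.5 307.5] [41.2 10. ] 81.6
hammer 1539 [786.9  18.8  21.2] [787.1  -4. ] [259.4  88.3] 86.5
```

View pics/fin.png

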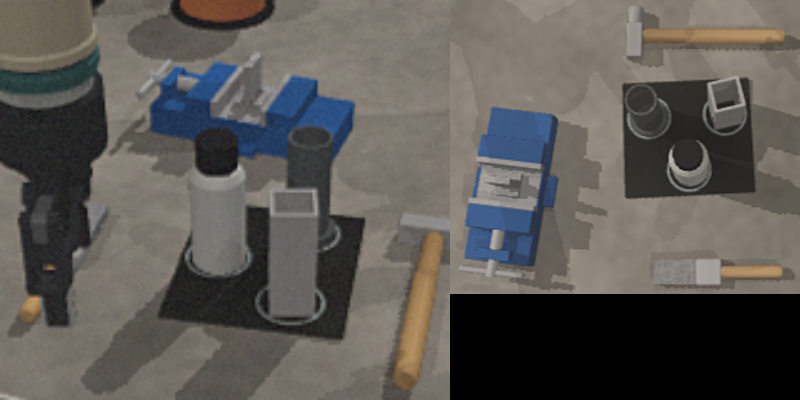

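The final view shows can, tube and pipe upright on their rings and the coupon between the jaws. The hammer and brush haven't moved and the arm is clear. I hand the job in.

```bash
python3 -c "
from rig import job; print(job.sign_off())"
```

```text
the job is handed in; nothing more can be done
None
```

The job is done and handed in. The tube, can and pipe went into the tray, the coupon onto the vise bed, and then all three went back upright on their own rings, by about 52 s on the robot's clock (limit 147 s).

Last camera checks, with the arm clear of everything:
- **Coupon:** it stands within about 1 mm of the middle of the jaw gap and of mid-width. Its plate is parallel to the jaw faces to well under 1°.
- **Can and tube:** both are about 1–1.5 mm from where they started, with the tube's rotation unchanged.
- **Pipe:** it sits about 2.5 mm from its start, the largest error. I over-corrected for a drift in the position reading, saw the error afterwards, and left it because it is small and the pipe is still on its ring.
- **Hammer and brush:** the hammer's measured position is unchanged, and the brush looks unmoved in the picture.
- **Forces:** the readings I took at the end of each move stayed under about 10 N; I did not log forces during the moves.

One disagreement: the side camera placed the vise and coupon about 3 mm sideways along the jaw width compared with the top camera. The two agreed on where the coupon sits relative to the vise, so I relied on that.

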